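# Put the cheese and jam away after breakfast

## Robot

A 6-joint arm with a two-finger parallel gripper is mounted at the origin on the work surface. World frame = base frame: x ahead of the robot, y to its left, z up, the work surface at z = 0. Lengths are in mm, angles in rad, forces in N, time in s.
With the tool pointing down it reaches from about 350 to 875 mm from the base axis. Payload 4.2 kg.
Tool frame: the origin (TCP) lies midway between the tips of the shut fingers; the grasp point (between the pads) lies 19 mm behind it (arm.tcp_to_grasp is the distance from the TCP to the grasp point, in mm); z points along the fingers, y is the line along which they close (so a half turn about z gives the same grasp; the last joint's range is limited). The gripper opens to 85 mm and grips with 20 to 120 N. Pads are 22 mm wide; open, the fingers measure 114 mm over their backs; the gripper's body (76 mm by 85 mm) begins 54 mm behind the grasp point. The pads swing forward as they close: fully open they stand 13 mm farther back than shut.
Start: joints at [-1, 0.385, 0.008, 0, -1.194, -0.259], TCP at [191.748, -594.838, 231.312] pointing down, gripper open.
Joint ranges: [-3.14, 3.14], [-1.21, 2.06], [-1.07, 1.41], [-3.16, 2.05], [-2.99, -0.16], [-3.1, 3.1]. Speed limits (rad/s): [2.79, 2.79, 3.14, 3.14, 3.14, 3.14].

## Interface

Orientations are given as a unit quaternion [x, y, z, w].
In Python, from bench import arm, get_image gives the robot as it stands.
- The arm moves only by the tool drive_tool, never from a script. Its argument "deltas" is a list of rows, each a list of 2 entries, a list of its own where there are three numbers: the shift along the tool's x, y, z in cm, then the turn, a rotation vector about the tool's x, y, z in degrees. In form: [[[x, y, z], [ax, ay, az]], ...]. A call has 1 to 12 rows; each row shifts and turns the commanded pose from where the row before left it, along the tool's axes as they then stand; what a row does not reach is not made up. A row lasts 1/10 s, in which the tool goes at most 50 mm and 8.59 degrees, less where a joint would pass 70% of its speed; a pose out of reach is approached as far as the arm can. A call with a gripper value outside its range is refused whole. "claw" is the finger opening in cm, from 0 to 8.54, set as the call begins (left out, the last holds). The fingers move at their own pace and stop on an object; the grip force is fixed at half the most. Time passes only in rows, so rows that do not move let the fingers close. It gives the time, the measured TCP pose, the force, the opening and the grip force at its end, in the units of the state.
- arm.read_state(): the state, without advancing time (a new reading comes with each control period).
- get_image(name): name is "side" or "top"; returns a dict with "img" (480x640x3 uint8, red, green, blue), "fx", "fy", "cx", "cy" (pixels), "D" ([k1, k2, p1, p2, k3] as OpenCV has them; the pictures are not rectified), "eye" and "orientation" of the camera in the world. Camera axes: x right, y down, z forward; pixel columns grow to the right and rows downward; lengths in mm; the calibration is good to about 2 mm. A picture is of the moment at which its call begins. There is no depth.
- arm.job_done(): hands the job in; it is judged then, once.
The state is a dict: "clock": time; "joints": joint angles; "joint_vel": joint speeds; "joint_efforts": joint torques, N m; "position": TCP position; "ee_rot": TCP orientation; "contact_force": force on the tool from outside, world axes, zero at the start; "wrist_torque": the same for the moment, N m; "gripper_width": finger opening in mm; "grasp_force": force on a finger pad.
Only numpy, scipy, OpenCV 4.12 (cv2) and the standard library are available. Lean on these libraries where they do the work, as an engineer would, in place of code of your own. Each camera call takes 0.05 s, during which the arm holds its last target. There are 200 camera calls.

## Task

Clear up for the fridge, in this order: put the block of cheese from the bread board into the wide dish on the tray, cover the dish with the large lid, cover the jam pot with the small lid, and then stand the covered jam pot upright on the tray beside the dish. Both lids must end up fully seated and level, and set everything down gently rather than dropping it. Leave the dish on the tray, and do not disturb the loaf, mug or plate.

Things in the scene. Friction and masses are not known exactly. Their poses are not given: they have to be found in the camera images.
- tray: Grey plastic serving tray, fixed to the table, 200 mm (its x) by 300 mm (its y), floor 5 mm thick, rim 14 mm high and 6 mm wide. Origin: centre of its underside, on the table; z up. The dish stands in its -y half; the +y half is free (about y = +85 mm is the middle of the free space). It may be on the robot's left or right.
- board: Wooden bread board, fixed, 240 mm (its x) by 200 mm (its y), 16 mm thick; origin at the centre of its underside. It lies on the other side from the tray. The cheese lies on its near half, the loaf on its far half.
- dish: Wide round white ceramic dish, loose, 0.8 kg, standing on the tray floor: outer radius 60 mm, 50 mm high, wall 5 mm (mouth radius 55 mm), floor 6 mm thick. Origin: centre of its underside; z up.
- dish_rim (a point): Centre of the dish's mouth, at rim height (50 mm above its underside).
- jam_pot: Small round white ceramic pot, loose, about 0.3 kg: body radius 30 mm up to 56 mm height, narrowing to a neck of radius 26.5 mm, 72 mm high in all, mouth radius 22.5 mm. Starts upright and open on the table. Origin: centre of its underside; z up.
- jam_pot_rim (a point): Centre of the jam pot's mouth, at rim height (72 mm above its underside).
- large_lid: Large dark wooden lid, loose, 0.16 kg, lying right way up on the table. Round plug of radius 52 mm, 8 mm deep, underneath; flange of radius 62.5 mm, 6 mm thick (8 to 14 mm above the origin); upright round knob of radius 11 mm from 14 to 42 mm. Origin: centre of the plug's underside; z up. The plug drops into the dish's mouth with 3 mm play all round and the flange rests on the rim.
- large_lid_seat (a point): Centre of the underside of the large lid's flange (8 mm above its origin): coincides with dish_rim when seated.
- small_lid: Small dark wooden lid, loose, 0.05 kg, lying right way up on the table. Same make: plug of radius 20 mm, 8 mm deep; flange of radius 28.5 mm, 8 to 14 mm above the origin; knob of radius 11 mm from 14 to 42 mm. Origin: centre of the plug's underside; z up. The plug drops into the jam pot's mouth with 2.5 mm play; it is not fastened, so the covered pot must be lifted by its body.
- small_lid_seat (a point): Centre of the underside of the small lid's flange (8 mm above its origin): coincides with jam_pot_rim when seated.
- cheese: Rigid block of yellow cheese with a brown rind at one end, loose, about 0.12 kg, 38 mm (its x) by 60 mm (its y) by 30 mm high, lying flat on the bread board. Origin: centre of its underside; z up.
- loaf: Bystander: half a brown loaf, 100 mm (x) by 130 mm (y) by 72 mm high, loose on the far half of the bread board. Origin: centre of its underside.
- mug: Bystander: blue mug, radius 38 mm, 85 mm high, on the far side of the table. Origin: centre of its underside.
- plate: Bystander: white plate, radius 80 mm, 18 mm high, on the far side of the table. Origin: centre of its underside.
Things that resemble listed ones, but are neither listed nor needed, are in the scene too. Leave any orange look-alike of the jam_pot alone.

How it is judged:
By the outcome, as a careful person would: the job done as asked, in the order asked, and still so for the second after the job is handed in, with the robot touching nothing.
It also fails if it takes over 72 s, if anything falls off the work surface, if the arm or the gripper's body presses on something with over 40 N, if the wrist force passes 120 N, or if a joint passes its speed limit or range.

## Working session

There is one attempt and no reset: what is moved stays moved. The work goes in short steps, Python scripts to look and compute and a tool call to move; the robot and the scene stay as the last step left them, time stands still between calls to the robot, and variables do not carry over. Pictures are saved under pics/ and viewed, at most 10 in all, crops included, and the job is handed in when it is done.

Besides the shell and the picture viewer there is one more tool, called in YAML: its name, and indented under it one key for each argument. drive_tool: Moves the arm, as the interface text tells. Its arguments: {"type":"object","properties":{"deltas":{"type":"array"},"claw":{"type":"number"}},"required":["deltas"]}

```bash
mkdir -p pics; ls; python3 - <<'E'
from bench import arm,get_image
import cv2
for n in("top","side"):
    d=get_image(n); cv2.imwrite(f"pics/{n}0.png",d["img"][:,:,::-1])
    print(n,{k:v for k,v in d.items() if k!="img"})
print(arm.read_state())
E
```

```text
pics
top {'fx': 437.852210319875, 'fy': 437.852210319875, 'cx': 320.9920262134225, 'cy': 245.3162745644531, 'D': array([-0.1041467,  0.       ,  0.       ,  0.       ,  0.       ]), 'eye': array([ 487.67434571,   -1.80741749, 1131.67441902]), 'orientation': array([-0.6997823 ,  0.71247748, -0.04248954,  0.02958398])}
side {'fx': 521.4487837430761, 'fy': 521.4487837430761, 'cx': 320.79947472371026, 'cy': 240.1845397299878, 'D': array([-0.07089171,  0.        ,  0.        ,  0.        ,  0.        ]), 'eye': array([109.58294544, 700.75743362, 895.88681454]), 'orientation': array([-0.26658014,  0.87947224, -0.37452209,  0.12327536])}
{'clock': 0.1, 'joints': array([-1.00038150e+00,  3.85493392e-01,  6.73764312e-03, -4.32352749e-04,
       -1.19393303e+00, -2.58590642e-01]), 'joint_vel': array([ 0.00098161, -0.00350079,  0.0032826 , -0.00052741,  0.00061998,
       -0.00122399]), 'joint_efforts': array([-4.21737177e-04, -3.93318307e+01,  1.88928366e+01,  4.19794768e+00,
       -2.57461877e-03,  1.22116990e-05]), 'position': array([ 191.60245694, -594.36823205,  230.31331368]), 'ee_rot': array([-1.55202342e-01,  9.87882229e-01,  9.47018211e-04, -1.97163123e-04]), 'contact_force': array([ 0.40180977,  0.31656537, -0.05597521]), 'wrist_torque': array([-0.02569021,  0.00368689,  0.00162164]), 'grasp_force': 0.0, 'gripper_width': 85.71993331265297}
```

View pics/top0.png

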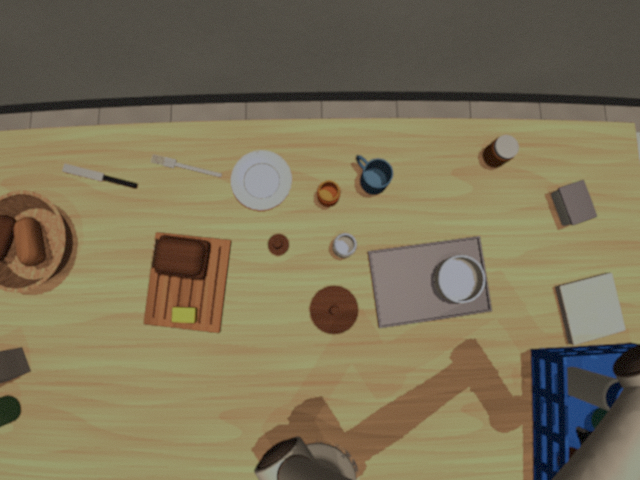

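View pics/side0.png

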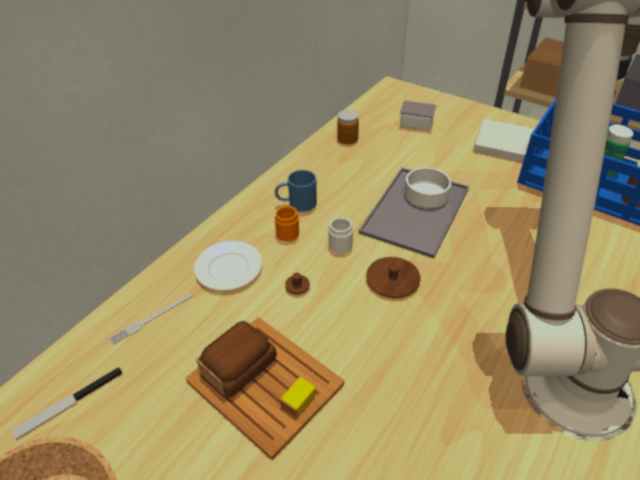

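Top view candidates:
- **Cheese:** the yellow block at (184,315). Nothing else is similar.
- **Jam pot:** the white pot at (344,245). The orange look-alike at (329,194) and the dark jar with a white cap at (500,150) are not it.
- **Small lid:** (278,244).
- **Large lid:** (334,310).
- **Dish:** (461,279) on the tray. The plate at (262,181) is not it.

In the side view, the cheese is at (298,396), pot (341,235), small lid (297,284), large lid (393,276) and dish (428,187). Next I'll check these in one crop montage.

```bash
cat > h.py <<'E'
import numpy as np,cv2
from scipy.spatial.transform import Rotation as R
from scipy.optimize import least_squares
from bench import arm,get_image
class Cam:
    def __init__(s,n,img=None):
        d=get_image(n); s.img=d["img"]; s.K=np.array([[d["fx"],0,d["cx"]],[0,d["fy"],d["cy"]],[0,0,1.]]); s.D=np.array(d["D"])
        s.eye=np.array(d["eye"]); s.R=R.from_quat(d["orientation"]).as_matrix()
    def proj(s,P):
        P=np.atleast_2d(np.asarray(P,float))
        return cv2.projectPoints(P,cv2.Rodrigues(s.R.T)[0],-s.R.T@s.eye,s.K,s.D)[0][:,0]
    def onz(s,p,z):
        u=cv2.undistortPoints(np.array([[p]],float),s.K,s.D)[0,0]; d=s.R@[u[0],u[1],1]
        return s.eye+d*(z-s.eye[2])/d[2]
def tri(cams,px):
    A=np.zeros((3,3));b=np.zeros(3);L=[]
    for c,p in zip(cams,px):
        d=c.onz(p,0)-c.eye; d/=np.linalg.norm(d); M=np.eye(3)-np.outer(d,d); A+=M;b+=M@c.eye;L.append((M,c.eye))
    X=np.linalg.solve(A,b); return X,[np.linalg.norm(M@(X-e)) for M,e in L]
E
python3 - <<'E'
from h import *
T,S=Cam("top"),Cam("side")
P=dict(cheese=[(184,315),(298,396)],pot=[(344,245),(341,235)],slid=[(278,244),(297,284)],llid=[(334,310),(393,276)],dish=[(461,279),(428,187)])
rows=[]
for i,c in enumerate((T,S)):
    r=[]
    for k,p in P.items():
        u,v=p[i]; r.append(cv2.resize(c.img[v-40:v+40,u-40:u+40],(160,160),interpolation=2)); 
    rows.append(np.hstack(r))
rows.append(np.hstack([cv2.resize(T.img[230:340,350:510],(400,275)),cv2.resize(T.img[220:340,130:240],(400,275))]))
cv2.imwrite("pics/m1.png",np.vstack(rows)[:,:,::-1])
for k,p in P.items(): print(k,*[np.round(x,1) for x in tri((T,S),p)])
E
```

```text
cheese [431.9 324.   32.4] [1.5 1.5]
pot [599.1 -81.1  35.8] [0.4 0.4]
slid [608.1  87.5  10.9] [0.8 0.8]
llid [437.5 -52.7  11.7] [1.3 1.3]
dish [ 508.6 -379.7   26.3] [0.9 0.9]
```

View pics/m1.png

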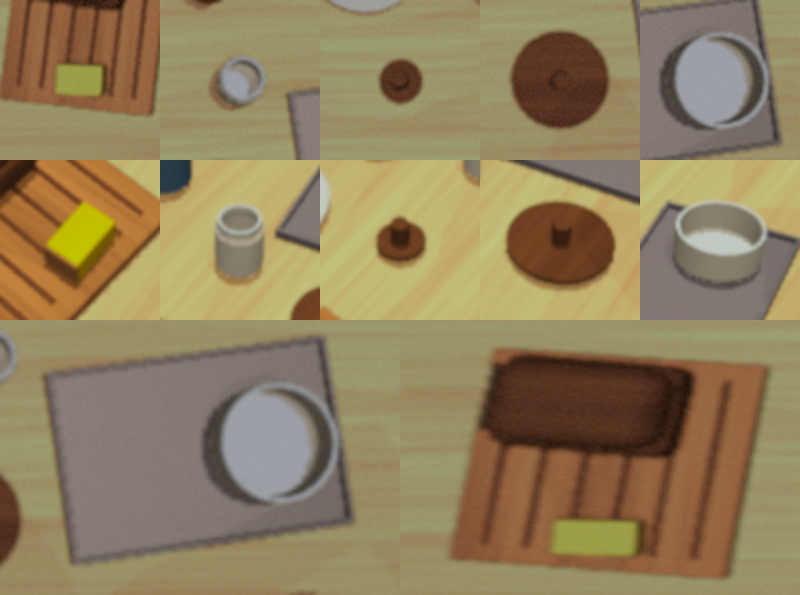

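```bash
cat > fit.py <<'E'
from h import *
from scipy.optimize import differential_evolution as DE
t=np.linspace(0,2*np.pi,120,endpoint=False)
def circ(r,z): return np.c_[r*np.cos(t),r*np.sin(t),0*t+z]
def rect(a,b,z,n=40):
    s=np.linspace(-.95,.95,n)/2
    return np.vstack([np.c_[s*a,0*s+b/2,0*s+z],np.c_[s*a,0*s-b/2,0*s+z],np.c_[0*s+a/2,s*b,0*s+z],np.c_[0*s-a/2,s*b,0*s+z]])
def grads(c,sig=1.0):
    g=cv2.GaussianBlur(c.img.astype(np.float32),(0,0),sig)
    return [cv2.Sobel(g,cv2.CV_32F,1,0),cv2.Sobel(g,cv2.CV_32F,0,1)]
def score(c,G,P,N):
    "mean |gradient| along the projected curve's normal; P points, N in-plane outward points"
    a=c.proj(P); n=c.proj(N)-a; n/=np.linalg.norm(n,axis=1)[:,None]
    m=a.astype(np.float32)[None]
    gx,gy=[cv2.remap(g,m[...,0],m[...,1],1)[0] for g in G]
    return np.minimum(np.linalg.norm(gx*n[:,:1]+gy*n[:,1:],axis=1),150).mean()
def fit(cams,curves,x0,rng=(12,12,12),yaw=None,ry=.3):
    "curves: local point sets (z up); returns x,y,z(,yaw), score"
    GG=[grads(c) for c in cams]
    out=[]
    for C in curves:
        if len(C)==120: d=C*[1,1,0]; d/=np.linalg.norm(d,axis=1)[:,None]
        else:
            d=np.zeros_like(C); k=len(C)//4
            d[:k,1]=1;d[k:2*k,1]=-1;d[2*k:3*k,0]=1;d[3*k:,0]=-1
        out.append(C+d)
    def f(v):
        Rz=R.from_euler("z",v[3] if len(v)>3 else 0).as_matrix()
        return -sum(score(c,G,C@Rz.T+v[:3],D@Rz.T+v[:3]) for c,G in zip(cams,GG) for C,D in zip(curves,out))
    b=[(x0[i]-rng[i],x0[i]+rng[i]+1e-3) for i in range(3)]
    if yaw is not None: b.append((yaw-ry,yaw+ry))
    r=DE(f,b,seed=1,popsize=12,maxiter=60,tol=1e-6); return np.round(r.x,3),round(-r.fun,1)
M=dict(dish=[circ(60,50),circ(55,50)],pot=[circ(26.5,72),circ(22.5,72)],llid=[circ(62.5,14)],slid=[circ(28.5,14)],cheese=[rect(38,60,30)])
E
python3 - <<'E'
from fit import *
T,S=Cam("top"),Cam("side")
G=dict(cheese=(432,324,16),pot=(599,-81,0),slid=(608,87,0),llid=(437,-53,0),dish=(508,-380,5))
for k,x in G.items():
    y=0. if k=="cheese" else None
    print(k,"both",fit((T,S),M[k],x,yaw=y),"top",fit((T,),M[k],x,(12,12,0),yaw=y)[0],"side",fit((S,),M[k],x,(12,12,0),yaw=y)[0])
# knobs
for k in("slid","llid"): print(k,"knob",fit((T,S),[circ(11,42)],G[k],(10,10,8)))
# tray by gradient on outer rectangle
print("tray",fit((T,S),[rect(200,300,14)],(510,-305,0),(25,25,5),yaw=.1))
E
```

```text
cheese both (array([ 4.32901e+02,  3.22935e+02,  1.17870e+01, -3.40000e-02]), np.float64(280.6)) top [ 4.32604e+02  3.21369e+02  1.60000e+01 -3.20000e-02] side [ 4.32969e+02  3.25355e+02  1.60010e+01 -4.70000e-02]
pot both (array([598.015, -79.79 ,  -3.168]), np.float64(450.7)) top [597.699 -79.537   0.   ] side [600.874 -75.69    0.   ]
slid both (array([607.529,  90.106,   1.045]), np.float64(299.8)) top [6.06981e+02 8.72710e+01 1.00000e-03] side [6.08058e+02 8.94150e+01 1.00000e-03]
llid both (array([436.554, -49.953,  -3.829]), np.float64(300.0)) top [437.368 -53.926   0.   ] side [439.983 -45.256   0.   ]
dish both (array([ 507.953, -368.019,    1.829]), np.float64(548.3)) top [ 508.194 -372.076    5.001] side [ 508.085 -368.004    5.001]
slid knob (array([605.967,  96.994,   7.996]), np.float64(181.7))
llid knob (array([435.408, -42.999,  -8.   ]), np.float64(110.6))
tray (array([ 5.04167e+02, -3.00802e+02,  2.83400e+00,  1.15000e-01]), np.float64(277.1))
```

```bash
sed -i 's/np.minimum(np.linalg.norm(gx\*n\[:,:1\]+gy\*n\[:,1:\],axis=1),150).mean()/np.sqrt(np.abs((gx*n[:,:1]+gy*n[:,1:]).sum(1))+1).mean()/' fit.py
sed -i 's/gx,gy=\[cv2.remap(g,m\[...,0\],m\[...,1\],1)\[0\] for g in G\]/gx,gy=[cv2.remap(g,m[...,0],m[...,1],1)[0] for g in G]/' fit.py
python3 - <<'E'
from fit import *
T,S=Cam("top"),Cam("side")
G=dict(cheese=(432,323,16),pot=(598,-79,0),slid=(607,88,0),llid=(437,-53,0),dish=(508,-371,5))
for k,x in G.items():
    y=0. if k=="cheese" else None
    a=[fit(c,M[k],x,(15,15,r),yaw=y,ry=.15)[0] for c,r in(((T,S),12),((T,S),0),((T,),0),((S,),0))]
    print(k,*[np.round(v,2) for v in a])
for k in("slid","llid"): print(k,"knob",[fit(c,[circ(11,42)],G[k],(10,10,0))[0] for c in((T,S),(T,),(S,))])
print("tray",[fit(c,[rect(200,300,14)],(504,-301,0),(15,15,r),yaw=.11,ry=.05)[0] for c,r in(((T,S),5),((T,),0),((S,),0))])
print("board",[fit(c,[rect(240,200,16)],(*T.onz((188,282),16)[:2],0),(15,15,r),yaw=-.05,ry=.1)[0] for c,r in(((T,S),5),((T,),0),((S,),0))])
E
```

```text
cheese [ 4.3280e+02  3.2374e+02  1.3380e+01 -6.0000e-02] [ 4.3232e+02  3.2402e+02  1.6000e+01 -3.0000e-02] [ 4.3194e+02  3.2197e+02  1.6000e+01 -2.0000e-02] [ 4.3281e+02  3.2499e+02  1.6000e+01 -3.0000e-02]
pot [597.81 -79.58  -3.4 ] [597.06 -78.9    0.  ] [597.4  -79.43   0.  ] [598.92 -74.98   0.  ]
slid [607.85  87.72  -4.86] [606.78  88.89   0.  ] [606.75  87.06   0.  ] [605.96  91.43   0.  ]
llid [438.53 -51.86  -4.62] [437.91 -49.97   0.  ] [438.33 -51.96   0.  ] [437.43 -47.52   0.  ]
dish [ 508.19 -367.85    3.43] [ 507.71 -366.93    5.  ] [ 507.51 -367.52    5.  ] [ 507.9  -365.64    5.  ]
slid knob [array([6.08811e+02, 9.28500e+01, 1.00000e-03]), array([6.15837e+02, 9.80010e+01, 1.00000e-03]), array([6.07712e+02, 8.97670e+01, 1.00000e-03])]
llid knob [array([442.016, -49.997,   0.   ]), array([ 4.43131e+02, -5.11820e+01,  1.00000e-03]), array([441.283, -47.94 ,   0.   ])]
tray [array([ 5.03042e+02, -3.00584e+02,  8.27000e-01,  1.18000e-01]), array([ 5.04763e+02, -3.00201e+02,  1.00000e-03,  1.16000e-01]), array([ 5.00964e+02, -2.91311e+02,  1.00000e-03,  1.18000e-01])]
board [array([ 5.12567e+02,  3.21818e+02, -4.99700e+00, -1.25000e-01]), array([ 5.13711e+02,  3.19867e+02,  0.00000e+00, -1.24000e-01]), array([ 5.10745e+02,  3.28645e+02,  0.00000e+00, -1.23000e-01])]
```

Both views agree to within about 4 mm on height. The averaged positions (x, y in mm) are cheese (432,324), pot (598,-78), small lid (607,89), large lid (438,-50), dish (508,-367) and tray (503,-298) with yaw 0.117. I'll turn the tool so that the fingers close along world x.

drive_tool:
  deltas:
    - [[0, 0, 0], [0, 0, -8]]
    - [[0, 0, 0], [0, 0, -8]]
    - [[0, 0, 0], [0, 0, -8]]
    - [[0, 0, 0], [0, 0, -8]]
    - [[0, 0, 0], [0, 0, -8]]
    - [[0, 0, 0], [0, 0, -8]]
    - [[0, 0, 0], [0, 0, -8]]
    - [[0, 0, 0], [0, 0, -8]]
    - [[0, 0, 0], [0, 0, -8.1]]
  claw: 6.5

```text
clock: 1.3
position: [191.8, -594.8, 231.3]
ee_rot: [0.709, -0.705, -0.0, -0.0]
contact_force: [0.5, -0.6, 0.3]
gripper_width: 64.8
grasp_force: 0.0
```

drive_tool:
  deltas:
    - [[-4, -2.5, 0], [0, 0, 0]]
    - [[-4, -2.5, 0], [0, 0, 0]]
    - [[-4, -2.5, 0], [0, 0, 0]]
    - [[-4, -2.5, 0], [0, 0, 0]]
    - [[-4, -2.5, 0], [0, 0, 0]]
    - [[-4, -2.5, 0], [0, 0, 0]]
    - [[-4, -2.5, 0], [0, 0, 0]]
    - [[-4, -2.5, 0], [0, 0, 0]]
    - [[-4, -2.5, 0], [0, 0, 0]]
    - [[-4, -2.5, 0], [0, 0, 0]]
    - [[-4, -2.5, 0], [0, 0, 0]]
    - [[-4, -2.5, 0], [0, 0, 0]]

```text
clock: 2.5
position: [492.8, -113.1, 231.8]
ee_rot: [-0.707, 0.707, -0.0, 0.0]
contact_force: [0.9, -0.4, -0.5]
gripper_width: 64.8
grasp_force: 0.0
```

drive_tool:
  deltas:
    - [[-4, 0.5, 0], [0, 0, 0]]
    - [[-4, 0.5, 0], [0, 0, 0]]
    - [[-4, 0.5, 0], [0, 0, 0]]
    - [[-4, 0.5, 0], [0, 0, 0]]
    - [[-4, 0.5, 0], [0, 0, 0]]
    - [[-4, 0.5, 0], [0, 0, 0]]
    - [[-4, 0.5, 0], [0, 0, 0]]
    - [[-4, 0.5, 0], [0, 0, 0]]
    - [[-4, 0.5, 0], [0, 0, 0]]
    - [[-4, 0.5, 3], [0, 0, 0]]
    - [[-3, 0.5, 3], [0, 0, 0]]
    - [[0, 0, 0], [0, 0, 0]]

```text
clock: 3.7
position: [435.0, 316.2, 167.1]
ee_rot: [0.708, -0.706, -0.0, 0.004]
contact_force: [-0.5, 0.0, -0.4]
gripper_width: 65.2
grasp_force: 0.0
```

drive_tool:
  deltas:
    - [[-0.77, 0.27, 1.5], [0, 0, 1.7]]
    - [[0, 0, 3.2], [0, 0, 0]]
    - [[0, 0, 3.2], [0, 0, 0]]
    - [[0, 0, 3.2], [0, 0, 0]]
    - [[0, 0, 0.8], [0, 0, 0]]
    - [[0, 0, 0], [0, 0, 0]]
    - [[0, 0, 0], [0, 0, 0]]

```text
clock: 4.4
position: [435.7, 323.3, 54.1]
ee_rot: [-0.696, 0.718, -0.0, 0.002]
contact_force: [0.3, 0.7, 0.5]
gripper_width: 65.3
grasp_force: 0.0
```

```bash
python3 - <<'E'
from h import *
T,S=Cam("top"),Cam("side")
s=arm.read_state();print(s["position"],s["ee_rot"])
p=[c.proj(s["position"])[0] for c in(T,S)];print(p)
o=[]
for c,q in zip((T,S),p):
    u,v=q.astype(int); im=c.img.copy()
    o.append(cv2.resize(im[v-50:v+50,u-50:u+50],(400,400),interpolation=2))
cv2.imwrite("pics/c1.png",np.hstack(o)[:,:,::-1])
E
```

```text
[435.64433418 323.48672081  54.4126157 ] [-6.96378190e-01  7.17672325e-01  1.67839875e-04  1.95530051e-03]
[array([181.27576156, 313.41428695]), array([296.72262653, 388.63930509])]
```

View pics/c1.png

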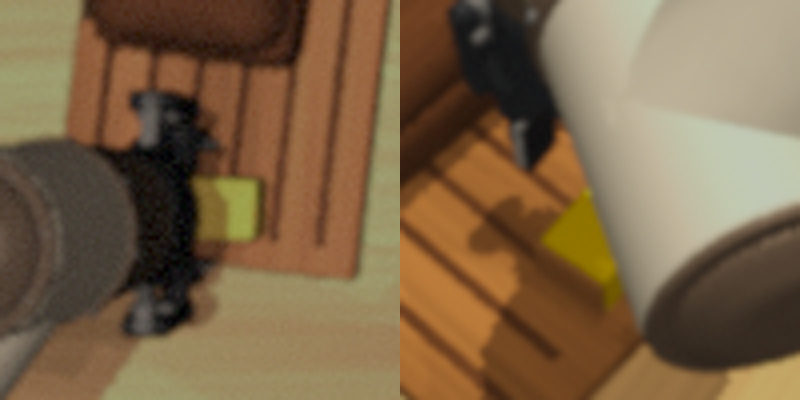

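The fingers straddle the cheese: top crop, finger tips at about (165,120) and (165,310) of 400, cheese centre at about (215,208). I'll descend and grip.

drive_tool:
  deltas:
    - [[0, 0.3, 1.2], [0, 0, 0]]
    - [[0, 0, 1.2], [0, 0, 0]]
    - [[0, 0, 0.8], [0, 0, 0]]
    - [[0, 0, 0.4], [0, 0, 0]]
    - [[0, 0, 0], [0, 0, 0]]

```text
clock: 5.0
position: [431.6, 322.4, 15.9]
ee_rot: [-0.696, 0.718, -0.0, -0.001]
contact_force: [0.3, -0.2, 0.1]
gripper_width: 64.9
grasp_force: 0.0
```

drive_tool:
  deltas:
    - [[0, 0, 0], [0, 0, 0]]
    - [[0, 0, 0], [0, 0, 0]]
    - [[0, 0, 0], [0, 0, 0]]
    - [[0, 0, 0], [0, 0, 0]]
    - [[0, 0, 0], [0, 0, 0]]
    - [[0, 0, 0], [0, 0, 0]]
  claw: 2.5

```text
clock: 5.6
position: [432.0, 323.1, 17.1]
ee_rot: [-0.696, 0.718, 0.0, 0.001]
contact_force: [-0.6, 0.7, 4.8]
gripper_width: 37.1
grasp_force: 60.9
```

drive_tool:
  deltas:
    - [[0, 0, -0.5], [0, 0, -1.7]]
    - [[0, 0, -2], [0, 0, 0]]
    - [[0, 0, -3], [0, 0, 0]]
    - [[0, 0, -3], [0, 0, 0]]
    - [[1, 0, -1.5], [0, 0, 0]]
    - [[2.5, -0.3, 0], [0, 0, 0]]
    - [[3.5, -0.4, 0], [0, 0, 0]]
    - [[3.5, -0.4, 0], [0, 0, 0]]
    - [[3.5, -0.4, 0], [0, 0, 0]]
    - [[3.5, -0.4, 0], [0, 0, 0]]
    - [[3.5, -0.4, 0], [0, 0, 0]]
    - [[3.5, -0.4, 0], [0, 0, 0]]

```text
clock: 6.8
position: [457.6, 75.9, 116.0]
ee_rot: [0.707, -0.707, -0.0, 0.001]
contact_force: [0.1, -0.3, -0.2]
gripper_width: 36.8
grasp_force: 60.4
```

drive_tool:
  deltas:
    - [[3.5, -0.4, 0], [0, 0, 0]]
    - [[3.5, -0.4, 0], [0, 0, 0]]
    - [[3.5, -0.4, 0], [0, 0, 0]]
    - [[3.5, -0.4, 0], [0, 0, 0]]
    - [[3.5, -0.4, 0], [0, 0, 0]]
    - [[3.5, -0.4, 0], [0, 0, 0]]
    - [[3.5, -0.4, 0], [0, 0, 0]]
    - [[3.5, -0.4, 0], [0, 0, 0]]
    - [[3.5, -0.4, 0], [0, 0, 0]]
    - [[3.5, -0.4, 0], [0, 0, 0]]
    - [[3.5, -0.4, 0], [0, 0, 0]]
    - [[1.5, 0, 0], [0, 0, 0]]

```text
clock: 8.0
position: [501.7, -324.8, 115.5]
ee_rot: [-0.706, 0.708, 0.001, -0.0]
contact_force: [0.0, 0.1, -1.4]
gripper_width: 37.3
grasp_force: 60.4
```

drive_tool:
  deltas:
    - [[0, 0, 0], [0, 0, 0]]

```text
clock: 8.1
position: [501.2, -323.8, 115.4]
ee_rot: [-0.706, 0.708, 0.001, -0.0]
contact_force: [0.2, 0.6, -1.3]
gripper_width: 37.3
grasp_force: 60.4
```

drive_tool:
  deltas:
    - [[2.5, -0.4, 0], [0, 0, 0]]
    - [[1.8, -0.25, 0], [0, 0, 0]]
    - [[0, 0, 0], [0, 0, 0]]
    - [[0, 0, 2], [0, 0, 0]]
    - [[0, 0, 2.5], [0, 0, 0]]
    - [[0, 0, 2], [0, 0, 0]]
    - [[0, 0, 1.5], [0, 0, 0]]
    - [[0, 0, 1], [0, 0, 0]]
    - [[0, 0, 0], [0, 0, 0]]

```text
clock: 9.0
position: [507.6, -363.8, 25.0]
ee_rot: [0.707, -0.707, -0.002, 0.001]
contact_force: [-1.3, 0.2, -0.3]
gripper_width: 37.3
grasp_force: 60.4
```

```bash
python3 - <<'E'
from h import *
for i in range(3): get_image("top") if i else None; print(arm.read_state()["position"],arm.read_state()["contact_force"])
E
```

```text
[ 507.60914941 -363.79205274   24.98604221] [-1.34603041  0.18463559 -0.3031936 ]
[ 508.48415164 -364.46766016   26.18705127] [ 0.17805344  0.30807559 -1.06140173]
[ 509.05349614 -364.97487434   26.97530408] [ 0.56748697 -0.22897516 -0.16517122]
```

drive_tool:
  deltas:
    - [[0.2, 0, 0.5], [0, 0, 0]]
    - [[0, 0, 0.4], [0, 0, 0]]
    - [[0, 0, 0.2], [0, 0, 0]]
    - [[0, 0, 0], [0, 0, 0]]

```text
clock: 9.5
position: [508.4, -367.4, 15.1]
ee_rot: [-0.707, 0.707, 0.0, -0.0]
contact_force: [-0.3, -0.9, -0.9]
gripper_width: 37.0
grasp_force: 60.4
```

drive_tool:
  deltas:
    - [[0, 0, 0.1], [0, 0, 0]]
    - [[0, 0, 0], [0, 0, 0]]

```text
clock: 9.7
position: [508.7, -367.5, 14.4]
ee_rot: [-0.707, 0.707, 0.0, -0.0]
contact_force: [0.9, -0.3, -0.4]
gripper_width: 37.4
grasp_force: 60.4
```

drive_tool:
  deltas:
    - [[0, 0, 0.1], [0, 0, 0]]
    - [[0, 0, 0], [0, 0, 0]]

```text
clock: 9.9
position: [508.7, -367.4, 13.4]
ee_rot: [-0.707, 0.707, 0.0, 0.0]
contact_force: [0.0, -0.5, -1.9]
gripper_width: 37.4
grasp_force: 60.4
```

drive_tool:
  deltas:
    - [[0, 0, 0.1], [0, 0, 0]]
    - [[0, 0, 0], [0, 0, 0]]

```text
clock: 10.1
position: [508.6, -367.4, 12.3]
ee_rot: [-0.707, 0.707, 0.0, -0.0]
contact_force: [-0.3, -1.0, -0.9]
gripper_width: 36.9
grasp_force: 60.4
```

drive_tool:
  deltas:
    - [[0, 0, 0.05], [0, 0, 0]]
    - [[0, 0, 0], [0, 0, 0]]

```text
clock: 10.3
position: [508.8, -367.5, 12.1]
ee_rot: [-0.707, 0.707, -0.0, -0.0]
contact_force: [0.3, -0.0, -0.3]
gripper_width: 36.8
grasp_force: 60.5
```

drive_tool:
  deltas:
    - [[0, 0, 0.05], [0, 0, 0]]
    - [[0, 0, 0], [0, 0, 0]]

```text
clock: 10.5
position: [508.8, -367.5, 12.1]
ee_rot: [-0.707, 0.707, -0.0, 0.0]
contact_force: [-1.7, 1.6, 4.1]
gripper_width: 37.1
grasp_force: 61.1
```

drive_tool:
  deltas:
    - [[0, 0, 0.05], [0, 0, 0]]
    - [[0, 0, 0], [0, 0, 0]]

```text
clock: 10.7
position: [508.8, -367.5, 12.1]
ee_rot: [-0.707, 0.707, -0.0, -0.0]
contact_force: [-1.8, 1.9, 7.2]
gripper_width: 37.2
grasp_force: 61.5
```

drive_tool:
  deltas:
    - [[0, 0, 0], [0, 0, 0]]
    - [[0, 0, 0], [0, 0, 0]]
    - [[0, 0, -1], [0, 0, 0]]
    - [[0, 0, -3], [0, 0, 0]]
    - [[0, 0, -4], [0, 0, 0]]
    - [[0, 0, -3], [0, 0, 0]]
    - [[-2, 0.5, 0], [0, 0, 0]]
    - [[-3.5, 0.8, 0], [0, 0, 0]]
    - [[-3.5, 0.8, 0], [0, 0, 0]]
    - [[-3.5, 0.8, 0], [0, 0, 0]]
    - [[-3.5, 0.8, 0], [0, 0, 0]]
    - [[-3.5, 0.8, 0], [0, 0, 0]]
  claw: 5.2

```text
clock: 11.9
position: [463.7, -171.3, 121.6]
ee_rot: [-0.707, 0.707, -0.001, 0.0]
contact_force: [0.2, 1.4, 0.1]
gripper_width: 52.1
grasp_force: 0.0
```

drive_tool:
  deltas:
    - [[-3.5, 0.8, 0], [0, 0, 0]]
    - [[-3.5, 0.8, 0], [0, 0, 0]]
    - [[-3.5, 0.8, 0], [0, 0, 0]]
    - [[0, 0, 0], [0, 0, 0]]
    - [[0, 0, 0], [0, 0, 0]]

```text
clock: 12.4
position: [440.3, -66.7, 121.7]
ee_rot: [0.708, -0.707, 0.0, -0.001]
contact_force: [0.1, -0.3, -0.1]
gripper_width: 52.2
grasp_force: 0.0
```

```bash
python3 - <<'E'
from fit import *
T,S=Cam("top"),Cam("side")
s=arm.read_state();print(s["position"])
x=(508,-367,5)
print([fit(c,M["dish"],x,(12,12,0))[0] for c in((T,S),(T,),(S,))])
o=[cv2.resize(T.img[230:340,390:510],(400,367),interpolation=2),cv2.resize(S.img[140:240,370:480],(400,367),interpolation=2)]
cv2.imwrite("pics/c2.png",np.hstack(o)[:,:,::-1])
E
```

```text
[440.31984148 -67.74235634 121.29224673]
[array([ 507.553, -367.045,    5.   ]), array([ 507.559, -367.159,    5.001]), array([ 507.319, -363.557,    5.   ])]
```

View pics/c2.png

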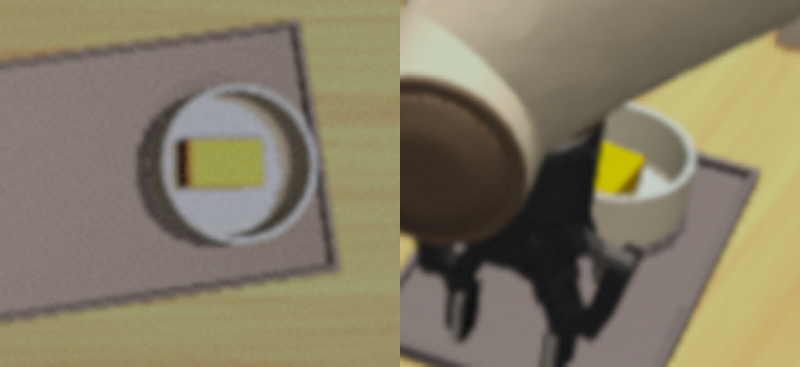

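Cheese is lying flat, rind left, in the dish at (225,163) in the top crop, and the dish has not moved. Next is the large lid.

drive_tool:
  deltas:
    - [[-1.65, 0.23, 0], [0, 0, 0]]
    - [[0, 0, 1.5], [0, 0, 0]]
    - [[0, 0, 2.5], [0, 0, 0]]
    - [[0, 0, 2.5], [0, 0, 0]]
    - [[0, 0, 1.5], [0, 0, 0]]
    - [[0, 0, 1], [0, 0, 0]]
    - [[0, 0, 0.5], [0, 0, 0]]
    - [[0, 0, 0], [0, 0, 0]]
    - [[0, 0, 0], [0, 0, 0]]

```text
clock: 13.4
position: [438.2, -51.0, 26.5]
ee_rot: [-0.707, 0.707, -0.0, 0.001]
contact_force: [-0.2, 0.0, -0.9]
gripper_width: 52.2
grasp_force: 0.0
```

```bash
python3 - <<'E'
from fit import *
T=Cam("top")
s=arm.read_state();print(s["position"],s["contact_force"])
print(fit((T,),M["cheese"],(508,-367,11),(10,10,0),yaw=0.)[0])
E
```

```text
[438.27076539 -50.91907065  26.62390455] [-0.04139825  0.25323188 -0.90128606]
[ 5.09054e+02 -3.66138e+02  1.10000e+01 -2.60000e-02]
```

drive_tool:
  deltas:
    - [[0, 0, 0.5], [0, 0, 0]]
    - [[0, 0, 0.3], [0, 0, 0]]
    - [[0, 0, 0.1], [0, 0, 0]]
    - [[0, 0, 0], [0, 0, 0]]

```text
clock: 13.85
position: [437.5, -50.9, 16.8]
ee_rot: [-0.707, 0.707, 0.0, -0.0]
contact_force: [-0.3, -0.8, -0.3]
gripper_width: 52.1
grasp_force: 0.0
```

drive_tool:
  deltas:
    - [[0, 0, 0], [0, 0, 0]]
    - [[0, 0, 0], [0, 0, 0]]
    - [[0, 0, 0], [0, 0, 0]]
    - [[0, 0, 0], [0, 0, 0]]
    - [[0, 0, 0], [0, 0, 0]]
  claw: 1.2

```text
clock: 14.35
position: [437.7, -50.9, 17.3]
ee_rot: [-0.707, 0.707, -0.0, 0.0]
contact_force: [-0.8, 0.7, 5.1]
gripper_width: 20.2
grasp_force: 58.6
```

drive_tool:
  deltas:
    - [[0, 0, -0.5], [0, 0, 0]]
    - [[0, 0, -1.8], [0, 0, 0]]
    - [[0, 0, -2.5], [0, 0, 0]]
    - [[0, 0, -2], [0, 0, 0]]
    - [[0, 0, -1.5], [0, 0, 0]]
    - [[1.5, -0.33, 0], [0, 0, 0]]
    - [[2.5, -0.55, 0], [0, 0, 0]]
    - [[3, -0.66, 0], [0, 0, 0]]
    - [[3, -0.66, 0], [0, 0, 0]]
    - [[3, -0.66, 0], [0, 0, 0]]
    - [[3, -0.66, 0], [0, 0, 0]]
    - [[3, -0.66, 0], [0, 0, 0]]

```text
clock: 15.55
position: [478.9, -242.1, 99.5]
ee_rot: [-0.707, 0.707, 0.001, -0.0]
contact_force: [1.0, -0.6, -1.7]
gripper_width: 19.8
grasp_force: 58.8
```

drive_tool:
  deltas:
    - [[3, -0.66, 0], [0, 0, 0]]
    - [[3, -0.66, 0], [0, 0, 0]]
    - [[2.5, -0.55, 0], [0, 0, 0]]
    - [[2, -0.46, 0], [0, 0, 0]]
    - [[1, -0.3, 0], [0, 0, 0]]
    - [[0, 0, 0], [0, 0, 0]]
    - [[0, 0, 0], [0, 0, 0]]

```text
clock: 16.25
position: [504.9, -355.2, 99.4]
ee_rot: [-0.707, 0.707, 0.001, -0.0]
contact_force: [-0.6, 0.2, -1.9]
gripper_width: 20.0
grasp_force: 58.8
```

```bash
python3 - <<'E'
from fit import *
T,S=Cam("top"),Cam("side")
s=arm.read_state();p=s["position"];print(p,s["contact_force"],s["ee_rot"])
z=p[2]-17
print([fit(c,M["llid"],(p[0],p[1],z),(10,10,r))[0] for c,r in(((T,S),8),((T,),0),((S,),0))])
o=[cv2.resize(T.img[230:340,390:510],(400,367),interpolation=2),cv2.resize(S.img[140:240,370:480],(400,367),interpolation=2)]
cv2.imwrite("pics/c3.png",np.hstack(o)[:,:,::-1])
E
```

```text
[ 505.20637376 -354.85389395   99.90645959] [ 0.35444265  0.29255251 -2.02406929] [ 7.07201019e-01 -7.07012417e-01 -4.00212073e-04  1.38970779e-05]
[array([ 506.658, -359.263,   76.432]), array([ 505.801, -361.835,   82.907]), array([ 505.109, -349.861,   82.907])]
```

View pics/c3.png

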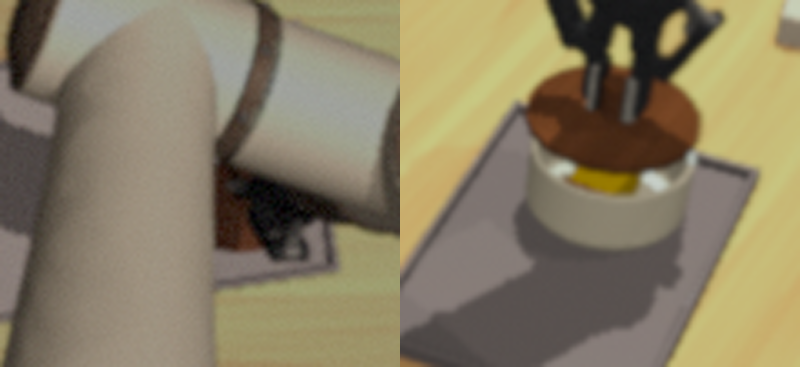

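The side view shows the lid held level over the dish, flange centre at about (613,120) in the crop. The camera and TCP offsets are consistent, so I'll shift to (507.5,-368) and lower to just above the rim.

drive_tool:
  deltas:
    - [[0.8, -0.14, 0], [0, 0, 0]]
    - [[0.5, -0.1, 0], [0, 0, 0]]
    - [[0, 0, 1], [0, 0, 0]]
    - [[0, 0, 1], [0, 0, 0]]
    - [[0, 0, 0.5], [0, 0, 0]]
    - [[0, 0, 0], [0, 0, 0]]
    - [[0, 0, 0], [0, 0, 0]]

```text
clock: 17.05
position: [507.8, -368.9, 74.6]
ee_rot: [-0.707, 0.707, 0.0, -0.0]
contact_force: [0.5, 0.9, -0.8]
gripper_width: 20.1
grasp_force: 58.7
```

```bash
python3 - <<'E'
from fit import *
T,S=Cam("top"),Cam("side")
s=arm.read_state();p=s["position"];print(p,s["contact_force"])
z=p[2]-17
print("lid",[fit((S,),M["llid"],(p[0],p[1]+dy,z),(8,8,0))[0] for dy in(0,4)])
print("dish outer low edge",[fit((S,),[circ(60,h)],(507,-366,5),(8,8,0))[0] for h in (0,)])
E
```

```text
[ 508.19623348 -369.04638188   75.25897675] [-0.57713799  0.46214398 -1.30417933]
lid [array([ 507.906, -363.692,   58.259]), array([ 507.906, -363.692,   58.26 ])]
dish outer low edge [array([ 514.996, -373.934,    5.   ])]
```

drive_tool:
  deltas:
    - [[0, 0, 0.4], [0, 0, 0]]
    - [[0, 0, 0.2], [0, 0, 0]]
    - [[0, 0, 0.1], [0, 0, 0]]
    - [[0, 0, 0], [0, 0, 0]]

```text
clock: 17.55
position: [508.0, -369.1, 67.9]
ee_rot: [-0.707, 0.707, -0.0, -0.0]
contact_force: [-0.1, -1.5, -1.1]
gripper_width: 20.4
grasp_force: 58.7
```

drive_tool:
  deltas:
    - [[0, 0, 0.1], [0, 0, 0]]
    - [[0, 0, 0.1], [0, 0, 0]]
    - [[0, 0, 0], [0, 0, 0]]

```text
clock: 17.85
position: [508.0, -369.2, 66.0]
ee_rot: [-0.707, 0.707, -0.0, -0.0]
contact_force: [-0.0, -1.7, -0.8]
gripper_width: 20.2
grasp_force: 58.8
```

drive_tool:
  deltas:
    - [[0, 0, 0.05], [0, 0, 0]]
    - [[0, 0, 0.05], [0, 0, 0]]
    - [[0, 0, 0], [0, 0, 0]]

```text
clock: 18.15
position: [508.0, -369.1, 65.1]
ee_rot: [-0.707, 0.707, -0.0, -0.0]
contact_force: [-0.3, -3.0, -0.6]
gripper_width: 20.1
grasp_force: 58.9
```

drive_tool:
  deltas:
    - [[0.1, 0, 0], [0, 0, 0]]
    - [[0, 0, 0.05], [0, 0, 0]]
    - [[0, 0, 0], [0, 0, 0]]

```text
clock: 18.45
position: [507.7, -369.6, 64.4]
ee_rot: [-0.707, 0.707, 0.0, -0.0]
contact_force: [-0.3, 0.3, 0.4]
gripper_width: 20.2
grasp_force: 59.0
```

drive_tool:
  deltas:
    - [[0, 0, 0.05], [0, 0, 0]]
    - [[0, 0, 0], [0, 0, 0]]

```text
clock: 18.65
position: [507.7, -369.6, 64.3]
ee_rot: [-0.707, 0.707, 0.0, -0.0]
contact_force: [-2.5, 2.3, 3.9]
gripper_width: 20.4
grasp_force: 59.2
```

drive_tool:
  deltas:
    - [[0, 0, 0.05], [0, 0, 0]]
    - [[0, 0, 0], [0, 0, 0]]

```text
clock: 18.85
position: [507.7, -369.6, 64.3]
ee_rot: [-0.707, 0.707, 0.0, -0.0]
contact_force: [-2.2, 2.8, 7.0]
gripper_width: 20.1
grasp_force: 59.5
```

drive_tool:
  deltas:
    - [[0, 0, 0], [0, 0, 0]]
    - [[0, 0, 0], [0, 0, 0]]
    - [[0, 0, -0.5], [0, 0, 0]]
    - [[0, 0, -2], [0, 0, 0]]
    - [[0, 0, -3], [0, 0, 0]]
    - [[-1.5, -0.4, -1.5], [0, 0, 0]]
    - [[-3.5, -0.8, 0], [0, 0, 0]]
    - [[-3.5, -0.8, 0], [0, 0, 0]]
    - [[-3.5, -0.8, 0], [0, 0, 0]]
    - [[-3.5, -0.8, 0], [0, 0, 0]]
    - [[-3.5, -0.8, 0], [0, 0, 0]]
    - [[-3.5, -0.8, 0], [0, 0, 0]]
  claw: 4.8

```text
clock: 20.05
position: [560.1, -142.6, 133.5]
ee_rot: [-0.707, 0.707, 0.0, 0.0]
contact_force: [0.6, -0.6, 0.7]
gripper_width: 48.1
grasp_force: 0.0
```

drive_tool:
  deltas:
    - [[-3.5, -0.8, 0], [0, 0, 0]]
    - [[-3.5, -0.8, 0], [0, 0, 0]]
    - [[-3.5, -0.8, 0], [0, 0, 0]]
    - [[-3.5, -0.8, 0], [0, 0, 0]]
    - [[-3.5, -0.8, 0], [0, 0, 0]]
    - [[-3.5, -0.8, 0], [0, 0, 0]]
    - [[-2, -0.3, 0], [0, 0, 0]]
    - [[0, 0, 0], [0, 0, 0]]
    - [[0, 0, 0], [0, 0, 0]]

```text
clock: 20.95
position: [610.6, 85.3, 133.2]
ee_rot: [0.707, -0.707, -0.0, 0.0]
contact_force: [-0.1, 0.4, 0.1]
gripper_width: 47.9
grasp_force: 0.0
```

```bash
python3 - <<'E'
from fit import *
T,S=Cam("top"),Cam("side")
s=arm.read_state();p=s["position"];print(p,s["contact_force"])
print("lid",[fit(c,M["llid"],(507.7,-368,47),(10,10,r))[0] for c,r in(((T,S),8),((T,),0),((S,),0))])
o=[cv2.resize(T.img[230:340,390:510],(400,367),interpolation=2),cv2.resize(S.img[140:240,370:480],(400,367),interpolation=2)]
cv2.imwrite("pics/c4.png",np.hstack(o)[:,:,::-1])
E
```

```text
[610.68992007  84.16593086 133.37524997] [ 0.64855966 -0.32705851  0.29176977]
lid [array([ 508.876, -369.468,   44.004]), array([ 508.611, -369.072,   47.001]), array([ 507.517, -365.155,   47.001])]
```

View pics/c4.png

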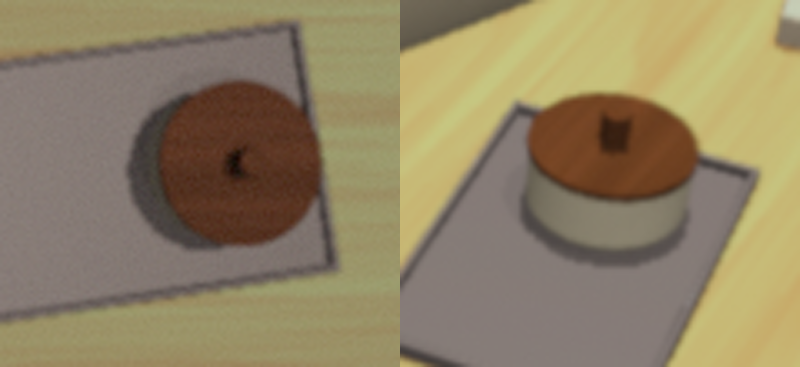

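Large lid is seated and level: flush all round in the side crop, centre (613,147), with no gap visible. Next is the small lid.

drive_tool:
  deltas:
    - [[-0.38, 0.43, 0], [0, 0, 0]]
    - [[0, 0, 2], [0, 0, 0]]
    - [[0, 0, 3], [0, 0, 0]]
    - [[0, 0, 2.5], [0, 0, 0]]
    - [[0, 0, 2], [0, 0, 0]]
    - [[0, 0, 1], [0, 0, 0]]
    - [[0, 0, 0], [0, 0, 0]]
    - [[0, 0, 0], [0, 0, 0]]
    - [[0, 0, 0], [0, 0, 0]]

```text
clock: 21.95
position: [607.8, 89.0, 29.9]
ee_rot: [-0.707, 0.707, -0.001, 0.001]
contact_force: [0.4, -0.7, 1.0]
gripper_width: 47.8
grasp_force: 0.0
```

drive_tool:
  deltas:
    - [[0, 0.1, 0.6], [0, 0, 0]]
    - [[0, 0, 0.4], [0, 0, 0]]
    - [[0, 0, 0.2], [0, 0, 0]]
    - [[0, 0, 0], [0, 0, 0]]

```text
clock: 22.35
position: [605.6, 88.7, 16.0]
ee_rot: [-0.707, 0.707, 0.0, -0.0]
contact_force: [0.4, 0.4, 0.0]
gripper_width: 47.8
grasp_force: 0.0
```

drive_tool:
  deltas:
    - [[0, 0, 0], [0, 0, 0]]
    - [[0, 0, 0], [0, 0, 0]]
    - [[0, 0, 0], [0, 0, 0]]
    - [[0, 0, 0], [0, 0, 0]]
    - [[0, 0, 0], [0, 0, 0]]
  claw: 1.2

```text
clock: 22.85
position: [606.2, 88.9, 16.8]
ee_rot: [-0.707, 0.707, -0.0, 0.0]
contact_force: [0.0, 1.0, 2.1]
gripper_width: 20.4
grasp_force: 58.7
```

drive_tool:
  deltas:
    - [[0, 0, -0.5], [0, 0, 0]]
    - [[0, 0, -2], [0, 0, 0]]
    - [[0, 0, -3], [0, 0, 0]]
    - [[0, 0, -3], [0, 0, 0]]
    - [[0, 0, -2.5], [0, 0, 0]]
    - [[0, 0, -1], [0, 0, 0]]
    - [[0, 0, 0], [0, 0, 0]]

```text
clock: 23.55
position: [606.4, 89.0, 137.8]
ee_rot: [-0.707, 0.707, -0.001, 0.001]
contact_force: [-0.1, 1.0, -1.0]
gripper_width: 20.1
grasp_force: 58.7
```

```bash
python3 - <<'E'
from fit import *
T,S=Cam("top"),Cam("side")
s=arm.read_state();p=s["position"];print(p)
for n,C in dict(both=M["pot"],out=[circ(26.5,72)],inn=[circ(22.5,72)],all=M["pot"]+[circ(30,56)]).items():
    print(n,[fit(c,C,(597.5,-78,0),(7,7,0)) for c in((T,S),(T,),(S,))])
o=[]
for c in(T,S):
    u,v=c.proj((597,-78,50))[0].astype(int); im=cv2.resize(c.img[v-30:v+30,u-30:u+30],(400,400),interpolation=2)
    for r,col in((26.5,(255,0,0)),(22.5,(0,255,0))):
        q=(c.proj(circ(r,72)+[597,-78.5,0])-[u-30,v-30]+.5)*400/60-.5
        cv2.polylines(im,[q.astype(int)],True,col,1)
    o.append(im)
cv2.imwrite("pics/c5.png",np.hstack(o)[:,:,::-1])
E
```

```text
[604.92914872  88.59306967 135.11662823]
both [(array([597.069, -78.372,   0.   ]), np.float64(53.0)), (array([ 5.97393e+02, -7.94330e+01,  1.00000e-03]), np.float64(28.1)), (array([ 5.98917e+02, -7.49770e+01,  1.00000e-03]), np.float64(26.6))]
out [(array([595.587, -79.17 ,   0.   ]), np.float64(25.7)), (array([ 5.9638e+02, -7.9367e+01,  1.0000e-03]), np.float64(14.1)), (array([594.902, -71.012,   0.   ]), np.float64(13.1))]
inn [(array([599.82 , -80.283,   0.   ]), np.float64(29.7)), (array([ 5.98274e+02, -7.93970e+01,  1.00000e-03]), np.float64(14.5)), (array([ 6.00661e+02, -8.09070e+01,  1.00000e-03]), np.float64(16.1))]
all [(array([595.443, -76.58 ,   0.   ]), np.float64(73.0)), (array([ 5.94695e+02, -7.71220e+01,  1.00000e-03]), np.float64(36.8)), (array([600.56, -76.47,   0.  ]), np.float64(37.7))]
```

View pics/c5.png

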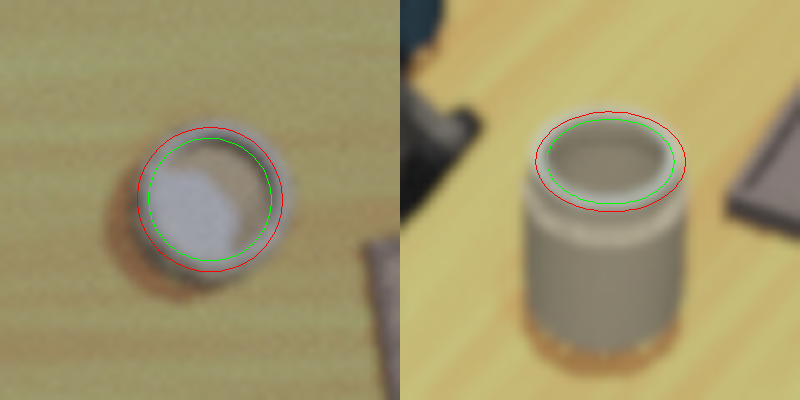

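The predicted rim (597,-78.5) overlays the mouth in both views, centred at (210,199) in the top crop and (610,161) in the side crop. I'll move over it.

drive_tool:
  deltas:
    - [[1.2, 0.1, 0], [0, 0, 0]]
    - [[2.5, 0.1, 0], [0, 0, 0]]
    - [[3, 0.1, 0], [0, 0, 0]]
    - [[3, 0.1, 0], [0, 0, 0]]
    - [[3, 0.2, 0], [0, 0, 0]]
    - [[2.5, 0.2, 0], [0, 0, 0]]
    - [[1.5, 0.1, 0], [0, 0, 0]]
    - [[0, 0, 1], [0, 0, 0]]
    - [[0, 0, 1], [0, 0, 0]]
    - [[0, 0, 0.5], [0, 0, 0]]
    - [[0, 0, 0], [0, 0, 0]]
    - [[0, 0, 0], [0, 0, 0]]

```text
clock: 24.85
position: [597.0, -77.4, 111.2]
ee_rot: [0.707, -0.707, -0.0, 0.0]
contact_force: [-0.7, 0.5, -0.2]
gripper_width: 19.7
grasp_force: 58.7
```

drive_tool:
  deltas:
    - [[0, 0, 0], [0, 0, 0]]

```text
clock: 24.95
position: [597.2, -77.6, 111.8]
ee_rot: [0.707, -0.707, 0.0, -0.0]
contact_force: [-0.1, -0.1, -0.3]
gripper_width: 20.3
grasp_force: 58.7
```

Next: lower by about 19 mm (plug just above the rim) and look.

drive_tool:
  deltas:
    - [[0.05, 0, 1], [0, 0, 0]]
    - [[0, 0, 0.7], [0, 0, 0]]
    - [[0, 0, 0.2], [0, 0, 0]]
    - [[0, 0, 0], [0, 0, 0]]
    - [[0, 0, 0], [0, 0, 0]]

```text
clock: 25.45
position: [596.9, -78.8, 92.4]
ee_rot: [-0.707, 0.707, -0.0, -0.0]
contact_force: [0.4, -0.2, 0.6]
gripper_width: 20.0
grasp_force: 58.7
```

```bash
python3 - <<'E'
from fit import *
S=Cam("side")
s=arm.read_state();p=s["position"];print(p,s["contact_force"])
z=p[2]-16.8
print("lid side",fit((S,),M["slid"],(p[0],p[1]+2,z),(6,6,0)))
o=[]
for h in (0,1):
    u,v=S.proj((597,-78,70))[0].astype(int); im=cv2.resize(S.img[v-30:v+30,u-30:u+30],(400,400),interpolation=2)
    if h:
      for r,zz in((26.5,72),(28.5,z+14),(20,z)):
        q=(S.proj(circ(r,zz)+[597,-78.2,0])-[u-30,v-30]+.5)*400/60-.5
        cv2.polylines(im,[q.astype(int)],True,(255,0,0),1)
    o.append(im)
cv2.imwrite("pics/c6.png",np.hstack(o)[:,:,::-1])
E
```

```text
[597.00883154 -78.74552731  92.62363749] [-0.73265809  0.76194087 -0.21025969]
lid side (array([596.024, -75.653,  75.824]), np.float64(21.4))
```

View pics/c6.png

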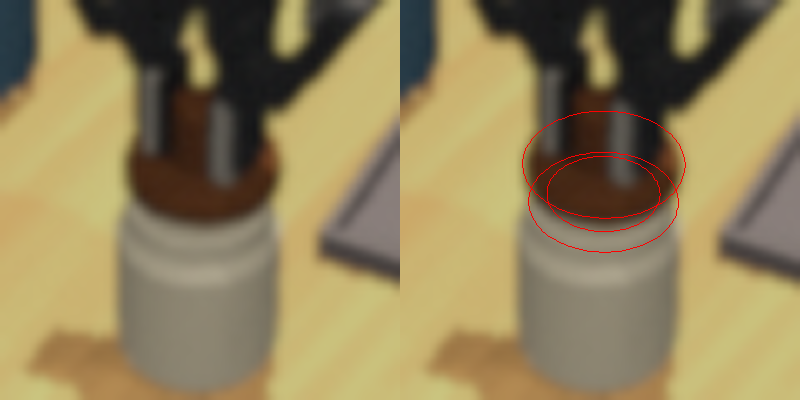

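Side crop: lid flange centre column 204, pot axis about 201 at rim height, so they are aligned to within about 1 mm. Lowering with force checks.

drive_tool:
  deltas:
    - [[0, 0, 0.4], [0, 0, 0]]
    - [[0, 0, 0.2], [0, 0, 0]]
    - [[0, 0, 0], [0, 0, 0]]

```text
clock: 25.8
position: [596.8, -78.7, 86.2]
ee_rot: [-0.707, 0.707, 0.0, -0.0]
contact_force: [0.1, -0.6, -0.8]
gripper_width: 20.2
grasp_force: 58.7
```

drive_tool:
  deltas:
    - [[0, 0, 0.1], [0, 0, 0]]
    - [[0, 0, 0.1], [0, 0, 0]]
    - [[0, 0, 0], [0, 0, 0]]

```text
clock: 26.1
position: [596.9, -78.7, 84.4]
ee_rot: [-0.707, 0.707, -0.0, 0.0]
contact_force: [0.3, -0.1, -0.5]
gripper_width: 20.0
grasp_force: 58.7
```

drive_tool:
  deltas:
    - [[0, 0, 0.1], [0, 0, 0]]
    - [[0, 0, 0], [0, 0, 0]]

```text
clock: 26.3
position: [596.8, -78.7, 83.4]
ee_rot: [-0.707, 0.707, -0.0, 0.0]
contact_force: [-0.7, 0.1, -1.8]
gripper_width: 20.0
grasp_force: 58.7
```

Plug is in the mouth with no side force. Last 2–3 mm.

drive_tool:
  deltas:
    - [[0, 0, 0.1], [0, 0, 0]]
    - [[0, 0, 0.05], [0, 0, 0]]
    - [[0, 0, 0], [0, 0, 0]]

```text
clock: 26.6
position: [596.9, -78.7, 81.9]
ee_rot: [-0.707, 0.707, -0.0, 0.0]
contact_force: [0.6, -0.1, -1.0]
gripper_width: 20.1
grasp_force: 58.7
```

drive_tool:
  deltas:
    - [[0, 0, 0.05], [0, 0, 0]]
    - [[0, 0, 0], [0, 0, 0]]

```text
clock: 26.8
position: [596.9, -78.7, 81.4]
ee_rot: [-0.707, 0.707, -0.0, 0.0]
contact_force: [1.1, -0.8, -0.4]
gripper_width: 20.2
grasp_force: 58.7
```

drive_tool:
  deltas:
    - [[0, 0, 0.05], [0, 0, 0]]
    - [[0, 0, 0], [0, 0, 0]]

```text
clock: 27.0
position: [596.9, -78.7, 81.0]
ee_rot: [-0.707, 0.707, -0.0, 0.0]
contact_force: [1.0, -0.3, -0.1]
gripper_width: 20.2
grasp_force: 58.7
```

drive_tool:
  deltas:
    - [[0, 0, 0.05], [0, 0, 0]]
    - [[0, 0, 0], [0, 0, 0]]

```text
clock: 27.2
position: [596.9, -78.7, 80.8]
ee_rot: [-0.707, 0.707, -0.0, 0.0]
contact_force: [-0.3, 0.4, 1.2]
gripper_width: 20.1
grasp_force: 59.0
```

drive_tool:
  deltas:
    - [[0, 0, 0.05], [0, 0, 0]]
    - [[0, 0, 0], [0, 0, 0]]

```text
clock: 27.4
position: [596.9, -78.7, 80.8]
ee_rot: [-0.707, 0.707, -0.0, 0.0]
contact_force: [-1.4, 0.5, 4.8]
gripper_width: 19.8
grasp_force: 59.1
```

Small lid seated (z 80.8, as predicted). I'll release, lift, back off to +y and tilt the tool 60° so the fingers can take the pot's body from the side, clear of the knob.

drive_tool:
  deltas:
    - [[0, 0, 0], [0, 0, 0]]
    - [[0, 0, 0], [0, 0, 0]]
    - [[0, 0, -0.5], [0, 0, 0]]
    - [[0, 0, -2], [0, 0, 0]]
    - [[0, 0, -3.5], [0, 0, 0]]
    - [[0, 0, -4], [0, 0, 0]]
    - [[-3, 0, -2], [0, 0, 0]]
    - [[-4, 0, 0], [0, 0, 0]]
    - [[-4, 0, 0], [0, 0, 0]]
    - [[-3, 0, 0], [0, 0, 0]]
    - [[-1, 0, 0], [0, 0, 0]]
    - [[0, 0, 0], [0, 0, 0]]
  claw: 4.8

```text
clock: 28.6
position: [596.8, 72.4, 199.9]
ee_rot: [0.708, -0.707, -0.0, 0.0]
contact_force: [0.3, -0.5, 0.1]
gripper_width: 48.1
grasp_force: 0.0
```

drive_tool:
  deltas:
    - [[0, 0, 0], [0, 7.5, 0]]
    - [[0, 0, 0], [0, 7.5, 0]]
    - [[0, 0, 0], [0, 7.5, 0]]
    - [[0, 0, 0], [0, 7.5, 0]]
    - [[0, 0, 0], [0, 7.5, 0]]
    - [[0, 0, 0], [0, 7.5, 0]]
    - [[0, 0, 0], [0, 7.5, 0]]
    - [[0, 0, 0], [0, 7.5, 0]]
    - [[0, 0, 0], [0, 0, 0]]
    - [[0, 0, 0], [0, 0, 0]]
  claw: 8.5

```text
clock: 29.6
position: [596.9, 70.4, 199.4]
ee_rot: [-0.612, 0.613, -0.352, -0.354]
contact_force: [-0.1, 0.1, -0.0]
gripper_width: 85.0
grasp_force: 0.0
```

```bash
python3 - <<'E'
from fit import *
T,S=Cam("top"),Cam("side")
s=arm.read_state();print(s["position"],s["joints"].round(2));print(R.from_quat(s["ee_rot"]).as_matrix().round(3))
print("pot lid",[fit(c,M["slid"],(597,-78,64),(8,8,r))[0] for c,r in(((T,S),8),((T,),0),((S,),0))])
o=[]
for c in(T,S):
    u,v=c.proj((597,-78,50))[0].astype(int); o.append(cv2.resize(c.img[max(0,v-60):v+60,u-60:u+60],(400,400),interpolation=2))
cv2.imwrite("pics/c7.png",np.hstack(o)[:,:,::-1])
E
```

```text
[597.25695035  70.46660011 200.98040184] [ 0.68  0.62 -0.29  0.74 -1.5  -1.08]
[[-0.003 -1.    -0.001]
 [-0.503  0.002 -0.864]
 [ 0.864 -0.002 -0.503]]
pot lid [array([593.888, -78.694,  71.997]), array([595.592, -78.561,  64.   ]), array([589.04 , -85.996,  64.   ])]
```

View pics/c7.png

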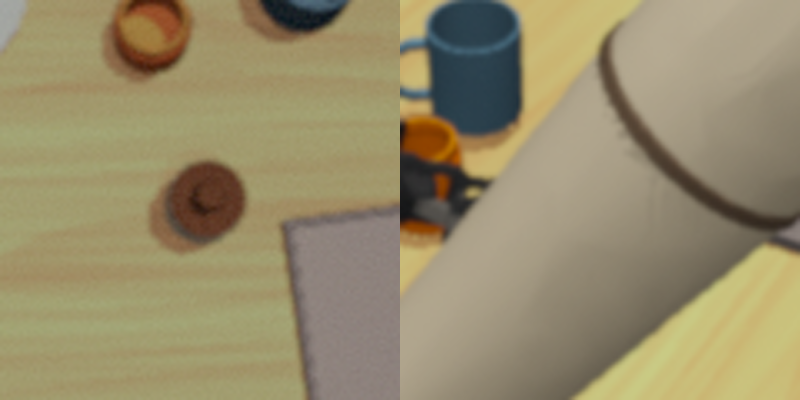

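Pot with its lid is at (207,198) in the top crop, lid centred. The tilted pose is clean and the approach path is clear. Moving to the pre-grasp.

drive_tool:
  deltas:
    - [[-0.7, 0, 1.4], [0, 0, 0]]
    - [[-1.2, 0, 2.5], [0, 0, 0]]
    - [[-1.6, 0, 3.3], [0, 0, 0]]
    - [[-1.6, 0, 3.3], [0, 0, 0]]
    - [[-1, 0, 2.2], [0, 0, 0]]
    - [[-0.7, 0, 1.4], [0, 0, 0]]
    - [[0, 0, 0], [0, 0, 0]]
    - [[0, 0, 0], [0, 0, 0]]

```text
clock: 30.5
position: [597.4, -16.7, 71.3]
ee_rot: [-0.612, 0.613, -0.354, -0.353]
contact_force: [0.9, -0.4, 0.5]
gripper_width: 84.6
grasp_force: 0.0
```

drive_tool:
  deltas:
    - [[0, 0.05, 1.5], [0, 0, 0]]
    - [[0, 0, 1.5], [0, 0, 0]]
    - [[0, 0, 1.5], [0, 0, 0]]
    - [[0, 0, 1.5], [0, 0, 0]]
    - [[0, 0, 0], [0, 0, 0]]

```text
clock: 31.0
position: [594.7, -71.3, 39.8]
ee_rot: [-0.612, 0.613, -0.352, -0.355]
contact_force: [0.0, -0.4, -0.2]
gripper_width: 85.2
grasp_force: 0.0
```

drive_tool:
  deltas:
    - [[0, 0, 1], [0, 0, 0]]
    - [[0, 0, 1], [0, 0, 0]]
    - [[0, 0, 0.7], [0, 0, 0]]
    - [[0, 0, 0], [0, 0, 0]]
    - [[0, 0, 0], [0, 0, 0]]

```text
clock: 31.5
position: [596.4, -92.2, 27.1]
ee_rot: [-0.612, 0.613, -0.353, -0.354]
contact_force: [-0.2, 0.1, -0.8]
gripper_width: 85.0
grasp_force: 0.0
```

drive_tool:
  deltas:
    - [[0, 0, 0.3], [0, 0, 0]]
    - [[0, 0, 0], [0, 0, 0]]

```text
clock: 31.7
position: [596.3, -94.7, 25.5]
ee_rot: [-0.612, 0.613, -0.353, -0.354]
contact_force: [-0.3, 0.3, 0.7]
gripper_width: 85.0
grasp_force: 0.0
```

drive_tool:
  deltas:
    - [[0, 0, 0], [0, 0, 0]]
    - [[0, 0, 0], [0, 0, 0]]
    - [[0, 0, 0], [0, 0, 0]]
    - [[0, 0, 0], [0, 0, 0]]
    - [[0, 0, 0], [0, 0, 0]]
    - [[0, 0, 0], [0, 0, 0]]
  claw: 5

```text
clock: 32.3
position: [597.2, -94.2, 26.4]
ee_rot: [-0.612, 0.612, -0.354, -0.353]
contact_force: [-0.4, 3.5, 5.5]
gripper_width: 58.9
grasp_force: 63.8
```

drive_tool:
  deltas:
    - [[0.2, 0, -0.12], [0, 0, 0]]
    - [[0.6, 0, -0.35], [0, 0, 0]]
    - [[0.9, 0, -0.52], [0, 0, 0]]
    - [[0.9, 0, -0.52], [0, 0, 0]]
    - [[0.6, 0, -0.35], [0, 0, 0]]
    - [[0.3, 0, -0.17], [0, 0, 0]]
    - [[0, 0, 0], [0, 0, 0]]

```text
clock: 33.0
position: [596.4, -94.5, 66.6]
ee_rot: [-0.612, 0.613, -0.354, -0.353]
contact_force: [-0.7, 0.6, -5.1]
gripper_width: 58.8
grasp_force: 64.7
```

```bash
python3 - <<'E'
from fit import *
T=Cam("top")
s=arm.read_state();print(s["position"],s["contact_force"])
u,v=T.proj((597,-78,90))[0].astype(int); o=[cv2.resize(T.img[v-50:v+50,u-50:u+50],(400,400),interpolation=2)]
S=Cam("side");u,v=S.proj((597,-78,90))[0].astype(int); o+=[cv2.resize(S.img[v-50:v+50,u-50:u+50],(400,400),interpolation=2)]
cv2.imwrite("pics/c8.png",np.hstack(o)[:,:,::-1])
E
```

```text
[596.23103306 -94.63051872  66.176382  ] [-0.2448924  -0.59403379 -5.46511812]
```

View pics/c8.png

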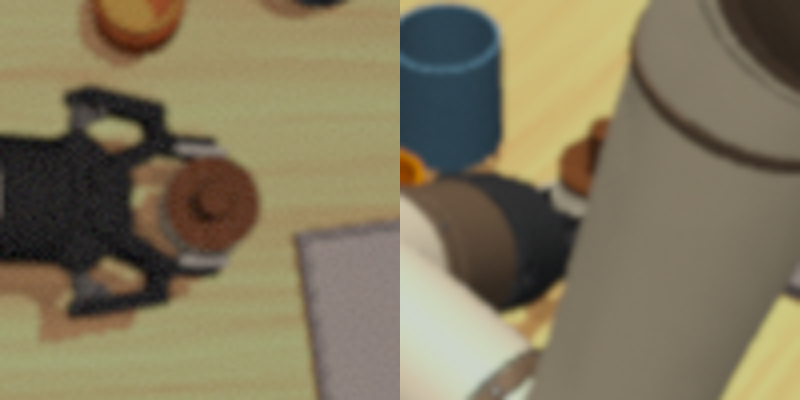

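The top crop shows the pot held by its body, lid still seated, centre at (210,203). That was my 11th picture, one over the limit of 10, so I'll use numbers only from here. Carrying it to the tray.

drive_tool:
  deltas:
    - [[0.26, 0.39, 0.44], [0, 0, 0]]
    - [[0.69, 1.03, 1.18], [0, 0, 0]]
    - [[1.03, 1.55, 1.78], [0, 0, 0]]
    - [[1.29, 1.93, 2.22], [0, 0, 0]]
    - [[1.29, 1.93, 2.22], [0, 0, 0]]
    - [[1.03, 1.55, 1.78], [0, 0, 0]]
    - [[0.78, 1.16, 1.33], [0, 0, 0]]
    - [[0.52, 0.77, 0.89], [0, 0, 0]]
    - [[0, 0, 0], [0, 0, 0]]
    - [[0, 0, 0], [0, 0, 0]]

```text
clock: 34.1
position: [493.1, -231.7, 66.4]
ee_rot: [-0.612, 0.613, -0.353, -0.354]
contact_force: [0.4, 0.3, -4.3]
gripper_width: 58.8
grasp_force: 65.4
```

drive_tool:
  deltas:
    - [[-0.5, 0, 0.29], [0, 0, 0]]
    - [[-0.9, 0, 0.52], [0, 0, 0]]
    - [[-0.8, 0, 0.47], [0, 0, 0]]
    - [[-0.4, 0, 0.23], [0, 0, 0]]
    - [[0, 0, 0], [0, 0, 0]]
    - [[0, 0, 0], [0, 0, 0]]

```text
clock: 34.7
position: [493.1, -231.7, 36.2]
ee_rot: [-0.612, 0.612, -0.353, -0.354]
contact_force: [0.5, 0.9, -4.4]
gripper_width: 59.2
grasp_force: 65.3
```

drive_tool:
  deltas:
    - [[-0.17, 0, 0.1], [0, 0, 0]]
    - [[0, 0, 0], [0, 0, 0]]

```text
clock: 34.9
position: [493.2, -231.7, 34.5]
ee_rot: [-0.612, 0.613, -0.354, -0.354]
contact_force: [0.3, 0.1, -4.6]
gripper_width: 59.2
grasp_force: 65.3
```

drive_tool:
  deltas:
    - [[-0.09, 0, 0.05], [0, 0, 0]]
    - [[0, 0, 0], [0, 0, 0]]

```text
clock: 35.1
position: [493.1, -231.6, 33.5]
ee_rot: [-0.612, 0.613, -0.353, -0.354]
contact_force: [-0.2, 0.2, -5.0]
gripper_width: 59.0
grasp_force: 65.3
```

drive_tool:
  deltas:
    - [[-0.09, 0, 0.05], [0, 0, 0]]
    - [[0, 0, 0], [0, 0, 0]]

```text
clock: 35.3
position: [493.1, -231.7, 32.3]
ee_rot: [-0.612, 0.613, -0.353, -0.354]
contact_force: [0.8, 0.6, -4.3]
gripper_width: 58.8
grasp_force: 65.3
```

drive_tool:
  deltas:
    - [[-0.09, 0, 0.05], [0, 0, 0]]
    - [[0, 0, 0], [0, 0, 0]]

```text
clock: 35.5
position: [493.2, -231.7, 31.5]
ee_rot: [-0.612, 0.612, -0.354, -0.354]
contact_force: [0.9, 0.2, -3.5]
gripper_width: 58.9
grasp_force: 65.4
```

drive_tool:
  deltas:
    - [[-0.045, 0, 0.025], [0, 0, 0]]
    - [[0, 0, 0], [0, 0, 0]]

```text
clock: 35.7
position: [493.2, -231.8, 31.4]
ee_rot: [-0.612, 0.612, -0.354, -0.354]
contact_force: [-1.3, 0.2, -0.6]
gripper_width: 58.8
grasp_force: 65.6
```

drive_tool:
  deltas:
    - [[-0.045, 0, 0.025], [0, 0, 0]]
    - [[0, 0, 0], [0, 0, 0]]

```text
clock: 35.9
position: [493.2, -231.8, 31.4]
ee_rot: [-0.612, 0.612, -0.354, -0.354]
contact_force: [-2.8, 3.1, 4.0]
gripper_width: 58.7
grasp_force: 66.0
```

Pot is on the tray floor. Opening and backing out along the fingers.

drive_tool:
  deltas:
    - [[0, 0, 0], [0, 0, 0]]
    - [[0, 0, 0], [0, 0, 0]]
    - [[0, 0, 0], [0, 0, 0]]
    - [[0, 0, 0], [0, 0, 0]]
    - [[0, 0, -0.5], [0, 0, 0]]
    - [[0, 0, -1], [0, 0, 0]]
    - [[0, 0, -2], [0, 0, 0]]
    - [[0, 0, -3], [0, 0, 0]]
    - [[0, 0, -4], [0, 0, 0]]
    - [[0, 0, -4], [0, 0, 0]]
    - [[0, 0, -4], [0, 0, 0]]
    - [[0, 0, -3], [0, 0, 0]]
  claw: 8.5

```text
clock: 37.1
position: [493.4, -42.5, 138.9]
ee_rot: [0.613, -0.612, 0.354, 0.352]
contact_force: [0.5, 0.6, 1.1]
gripper_width: 84.9
grasp_force: 0.0
```

drive_tool:
  deltas:
    - [[2, 0, -3], [0, 0, 0]]
    - [[2, 0, -3], [0, 0, 0]]
    - [[2, 0, -2], [0, 0, 0]]
    - [[0, 0, 0], [0, 0, 0]]
    - [[0, 0, 0], [0, 0, 0]]

```text
clock: 37.6
position: [492.9, -5.8, 229.9]
ee_rot: [-0.612, 0.613, -0.353, -0.353]
contact_force: [0.2, -0.2, 0.7]
gripper_width: 84.8
grasp_force: 0.0
```

```bash
python3 - <<'E'
from fit import *
T,S=Cam("top"),Cam("side")
s=arm.read_state();print(s["position"],s["contact_force"],s["clock"])
for n,k,x in(("pot lid","slid",(493.5,-216,69)),("dish lid","llid",(508,-369,47))):
    print(n,[fit(c,M[k],x,(10,10,r)) for c,r in(((T,S),8),((T,),0),((S,),0))])
E
```

```text
[492.53107168  -6.63229047 229.05684621] [ 0.44978505  0.09108581 -0.71269665] 37.7
pot lid [(array([ 491.737, -219.714,   62.654]), np.float64(22.0)), (array([ 492.039, -218.222,   69.   ]), np.float64(17.1)), (array([ 490.033, -225.992,   69.001]), np.float64(5.1))]
dish lid [(array([ 508.567, -368.819,   47.854]), np.float64(25.1)), (array([ 508.305, -369.135,   47.001]), np.float64(15.7)), (array([ 509.756, -368.591,   47.001]), np.float64(9.4))]
```

The arm is blocking the side view of the pot, so I'll move it clear for a final numeric check.

drive_tool:
  deltas:
    - [[-1.5, -1, -3], [0, 0, 0]]
    - [[-1.5, -1.5, -3], [0, 0, 0]]
    - [[-1.5, -1.5, -3], [0, -6, 0]]
    - [[-1.5, -1.5, -3], [0, -6, 0]]
    - [[-1.5, -1.5, -3], [0, -6, 0]]
    - [[-1.5, -1.5, -2], [0, -6, 0]]
    - [[0, -1.5, 0], [0, -6, 0]]
    - [[0, -1.5, 0], [0, -6, 0]]
    - [[0, 0, 0], [0, 0, 0]]
    - [[0, 0, 0], [0, 0, 0]]

```text
clock: 38.7
position: [608.0, 182.9, 253.8]
ee_rot: [-0.691, 0.692, -0.147, -0.149]
contact_force: [0.6, 0.2, 0.5]
gripper_width: 85.1
grasp_force: 0.0
```

```bash
python3 - <<'E'
from fit import *
T,S=Cam("top"),Cam("side")
s=arm.read_state();print(s["position"],s["joints"].round(2),s["clock"])
for n,C,x in(("pot lid",M["slid"],(493,-217,69)),("dish lid",M["llid"],(508,-369,47)),):
    print(n,[fit(c,C,x,(10,10,r)) for c,r in(((T,S),8),((T,),0),((S,),0))])
# elliptical blob of lids: compare dark-wood mask with predicted silhouette
def mask(c):
    h=cv2.cvtColor(c.img,cv2.COLOR_RGB2HSV); return ((h[...,1]>110)&(h[...,2]<150)).astype(np.uint8)
for n,r,kr,o in(("pot",28.5,11,(492.5,-217,69)),("dish",62.5,11,(508,-369.3,47))):
  for c,nm in((T,"top"),(S,"side")):
    pm=np.zeros((480,640),np.uint8)
    for a,z0,z1 in((r,8,14),(kr,14,42)):
        q=c.proj(np.vstack([circ(a,z0),circ(a,z1)])+o).astype(np.float32)
        cv2.fillConvexPoly(pm,cv2.convexHull(q).round().astype(np.int32),1)
    roi=cv2.dilate(pm,np.ones((7,7))); m=mask(c)&roi
    f=lambda b:(cv2.moments(b,True)["m10"]/b.sum(),cv2.moments(b,True)["m01"]/b.sum())
    print(n,nm,"IoU",round((m&pm).sum()/max(1,(m|pm).sum()),2),np.round(f(m),1) if m.sum() else None,np.round(f(pm),1))
E
```

```text
[607.52931499 183.79005285 253.43247737] [ 0.69  0.48  0.03  0.32 -1.41 -0.79] 38.8
pot lid [(array([ 492.532, -219.275,   62.698]), np.float64(34.6)), (array([ 492.041, -218.146,   69.   ]), np.float64(17.2)), (array([ 490.692, -211.768,   69.   ]), np.float64(17.5))]
dish lid [(array([ 508.394, -370.632,   41.825]), np.float64(31.0)), (array([ 508.611, -369.069,   47.001]), np.float64(15.7)), (array([ 505.993, -363.874,   47.   ]), np.float64(15.4))]
pot top IoU 0.78 [403.  286.5] [402.7 286.3]
pot side IoU 0.77 [408.2 204.8] [408.2 205. ]
dish top IoU 0.9 [461.4 278.6] [461.  278.8]
dish side IoU 0.71 [430.7 181.6] [428.4 180. ]
```

The pot lid's mask matches the upright, seated silhouette in both views (centroids within 0.3 px). The dish lid still matches its earlier pose. Handing in.

```bash
python3 -c "
from bench import arm
print(arm.job_done())"
```

```text
the job is handed in; nothing more can be done
None
```

I did the whole job in the order asked and handed it in at about 39 s: cheese in the dish, both lids seated, and the covered jam pot upright on the tray beside the dish; no verdict was returned, the final state was checked by measurement only, and I viewed 11 pictures, one over the limit of 10.

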